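# Hook the offcut bin's far gate shut with the pole

## Robot

A 7-joint arm with a two-finger parallel gripper is mounted at the origin on the work surface. World frame = base frame: x ahead of the robot, y to its left, z up, the work surface at z = 0. Lengths are in m, angles in rad, forces in N, time in s.
With the tool pointing down it reaches from about 0.425 to 0.95 m from the base axis. Payload 4.7 kg.
Tool frame: the origin (TCP) lies at the very end of the fingers, on their centre line; the grasp point (between the pads) lies 19 mm behind it; z points along the fingers, y is the line along which they close (so a half turn about z gives the same grasp; the last joint's range is limited). The gripper opens to 87 mm and grips with 3 to 60 N. Pads are 19 mm wide; open, the fingers measure 117 mm over their backs; the gripper's body (75 mm by 190 mm) begins 51 mm behind the grasp point.
Start: joints at [-1.263, 0.469, -0.049, 1.532, 0.024, 1.141, -0.082], TCP at [0.223, 0.637, 0.223] pointing down, gripper open.
Joint ranges: [-2.59, 2.59], [-0.33, 1.99], [-1.39, 1.29], [0.1, 2.45], [-1.04, 4.18], [0.21, 1.99], [-2.66, 2.66]. Speed limits (rad/s): [2.57, 2.57, 3.14, 3.14, 3.14, 3.14, 3.14].

## Interface

Orientations are given as a rotation vector (axis times angle).
In Python, from plant import status, optics, workorder gives the robot as it stands. The module is installed in compiled form; this text tells all that it offers.
- The arm moves only by the tool apply_moves, never from a script. Its argument "steps" is one flat list of numbers, 7 for each row, row after row: the shift along the tool's x, y, z in cm, then the turn, a rotation vector about the tool's x, y, z in degrees, then the closure, from 0 (fully open) to 1 (shut). In form: [x, y, z, rx, ry, rz, gripper, x, y, z, rx, ry, rz, gripper, ...]. A call has 1 to 12 rows; each row shifts and turns the commanded pose from where the row before left it, along the tool's axes as they then stand; what a row does not reach is not made up. A row lasts 1/8 s, in which the tool goes at most 62.5 mm and 10.7 degrees, less where a joint would pass 70% of its speed; a pose out of reach is approached as far as the arm can. A call is refused whole if a number of a shift passes 6.25 or a number of a turn 10.7, either way. A call with a gripper value outside its range is refused whole. The fingers move at their own pace and stop on an object; the grip force is fixed at half the most. Time passes only in rows, so rows that do not move let the fingers close. It gives the time, the measured TCP pose, the force, the opening and the grip force at its end, in the units of the state.
- status.get_state(): the state, without advancing time (a new reading comes with each control period).
- optics.grab_frame(name): name is "scene" or "top" or "wrist"; returns the picture (480x640x3 uint8, red, green, blue); there is no depth.
- optics.camera_params(name): a dict with "vfov" (degrees; the focal length in pixels is half the picture's height over the tangent of half this angle, whatever the lens; pixels are square), "cx", "cy" (the principal point, pixels), "R" (3x3) and "t" (3): a world point X has camera coordinates R X + t. Camera axes: x right, y down, z forward; pixel columns grow to the right and rows downward; lengths in m; the calibration is good to about 2 mm. A picture is of the moment at which its call begins: read the wrist's pose just before it. camera_params takes no time and is no camera call; for the wrist camera it gives the pose at the moment of the call.
- workorder.close_job(): hands the job in; it is judged then, once.
The state is a dict: "t": time; "joint_pos": joint angles; "joint_vel": joint speeds; "effort": joint torques, N m; "position": TCP position; "tool_rot": TCP orientation; "wrist_force": force on the tool from outside, world axes, zero at the start; "ft_torque": the same for the moment, N m; "finger_gap": finger opening in m; "grip_force": force on a finger pad.
Only numpy, scipy, OpenCV 4.12 (cv2) and the standard library are available. Lean on these libraries where they do the work, as an engineer would, in place of code of your own. Each camera call takes 0.05 s, during which the arm holds its last target. There are 200 camera calls.

## Task

The drop gate on the far side of the offcut bin is hanging open. Take the hook pole from its stand, drop its hook into the orange ring eye on the gate and pull the gate fully shut by the ring, keeping the arm and gripper themselves off the bin and gate. Then lay the pole back in both forks of its stand, hook hanging down, let go, and leave the screwdriver tray, glue bottle and blue can where they are.

Things in the scene. Friction and masses are not known exactly. Their poses are not given: they have to be found in the camera images.
- gate (a joint): hinge angle of the bin's gate in rad: 0 = shut (upright, at its stop), growing as it leans away from the robot (to the bin's +x); stop at 1.1. The hinge is stiff (about 0.38 N m of friction): the gate (0.35 kg) stays where it is left; pulling it shut by the ring takes about 3 to 6 N.
- bin: plywood offcut bin, open-topped, fixed. Origin: on the bench right below the gate's hinge line; x points away from the robot, y along the hinge, z up. The bin lies on the -x side of the origin: 176 mm deep, 250 mm wide, side walls up to 215 mm above the bench, near wall to 125 mm. Its far side is the gate.
- gate_hinge (a point): middle of the gate's hinge axis, fixed to the bin, 65 mm above the bin's origin, axes as the bin's (hinge along y). The gate is a green panel 250 mm wide, 200 mm tall, 12 mm thick, standing up from this axis (at mid-thickness) when shut.
- eye (a point): centre of the orange ring on the gate's robot side, level with its top edge, mid-width: 200 mm up the panel from the hinge axis and 36 mm to the robot's side (-x) of the panel's middle plane. 40 mm hole, 7 mm round bar. The frame turns with the gate: z is the hole's axis and points up the panel (so it leans away by the gate's angle), y along the hinge.
- pole: loose hook pole, about 0.25 kg, centre of mass within 15 mm of the origin. Origin: on the rod's axis, middle of the green grip (100 mm long, 22 mm square). x runs along the rod to the hook, z up as it lies in its stand. Rod 14 mm thick, reaching 150 mm ahead and 127 mm behind. A straight red hook leg, 9 mm thick, is bent square down (-z) at the front end.
- hook_tip (a point): rounded lowest point of the red hook leg, at (150, 0, -60) mm in the pole's frame
- rest: pole stand, fixed, at the robot's left or right: wooden base 200 by 70 mm, two steel 90-degree V forks 80 mm either side of its middle along x, each 14 mm thick, 48 mm wide at the mouth, tips 114 mm high. Origin: centre of its underside on the bench, z up. The pole's rod axis lies 100 mm above it, the green grip between the forks with about 20 mm spare each end.
- tray: bystander: grey steel tray 190 by 110 mm, 45 mm high, with screwdrivers; origin centre of its underside
- glue: bystander: yellow glue bottle, 64 mm across, 150 mm tall; origin centre of its underside
- can: bystander: blue can, 84 mm across, 100 mm tall; origin centre of its underside
Mind the look-alikes: they are no part of the job. Several things have the shape of the rest; the one meant has the colours described above.

How it is judged:
On the way, in this order (a step that is already met when the one before it is completed fails the run):
1. the hook's tip has passed down through the ring while the gate is still open (over 0.3 rad) (z of hook_tip in the frame of eye between -0.06 and -0.004 m and y of hook_tip in the frame of eye between -0.028 and 0.028 m and x of hook_tip in the frame of eye between -0.03 and 0.05 m and value of joint gate above 0.3 rad), for 0.1 s.
2. the gate is pulled shut (under 0.06 rad) with the hook still in the ring (z of hook_tip in the frame of eye between -0.06 and -0.004 m and y of hook_tip in the frame of eye between -0.028 and 0.028 m and x of hook_tip in the frame of eye between -0.03 and 0.04 m and value of joint gate below 0.06 rad), for 0.1 s.
At the end, for the whole second after the job is handed in: The gate is shut (under 0.06 rad); the pole lies still and released in both forks of its stand (grip centre within 35 mm of the stand's middle along it, 12 mm across, 8 mm in height, in line to 0.12 rad, either way round), hook hanging down within 0.5 rad (value of joint gate below 0.06 rad and x of pole in the frame of rest between -0.035 and 0.035 m and y of pole in the frame of rest between -0.012 and 0.012 m and z of pole in the frame of rest between 0.092 and 0.108 m and angle between the x axis of pole and the x axis of rest, either way round below 0.12 rad and angle between pole's own z axis and vertical below 0.5 rad and linear speed of pole below 0.02 m/s); the robot touches nothing.
It fails at once if the screwdriver tray is shoved (over 25 mm) or tipped over (distance of tray from where it was at the start of the episode above 0.025 m or angle between tray's own z axis and vertical above 0.4 rad).
It fails at once if the glue bottle is shoved (over 25 mm) or tipped over (distance of glue from where it was at the start of the episode above 0.025 m or angle between glue's own z axis and vertical above 0.4 rad).
It fails at once if the blue can is shoved (over 25 mm) or tipped over (distance of can from where it was at the start of the episode above 0.025 m or angle between can's own z axis and vertical above 0.4 rad).
It fails at once if the arm or the gripper itself touches the bin or its gate (over 1.5 N) (contact force between any of the arm, the fingers and bin above 1.5 N).
It also fails if it takes over 58 s, if anything falls off the work surface, if the arm or the gripper's body presses on something with over 40 N, if the wrist force passes 120 N, or if a joint passes its speed limit or range.

## Working session

There is one attempt and no reset: what is moved stays moved. The work goes in short steps, Python scripts to look and compute and a tool call to move; the robot and the scene stay as the last step left them, time stands still between calls to the robot, and variables do not carry over. Pictures are saved under pics/ and viewed, at most 13 in all, crops included, and the job is handed in when it is done.

Besides the shell and the picture viewer there is one more tool, called after "Call:" as name(argument=value, ...) on one line, values as JSON. apply_moves: Moves the arm, as the interface text tells. Its arguments: {"type":"object","properties":{"steps":{"type":"array"}},"required":["steps"]}

```bash
mkdir -p pics; python3 - <<'E'
from plant import status, optics
import cv2,numpy as np
s=status.get_state()
print({k:np.round(v,3).tolist() for k,v in s.items()})
for n in ["scene","top","wrist"]:
    p=optics.camera_params(n); print(n,p)
    im=optics.grab_frame(n); cv2.imwrite(f"pics/{n}0.png",im[:,:,::-1])
E
```

```text
{'t': 0.0, 'joint_pos': [-1.263, 0.469, -0.049, 1.534, 0.024, 1.141, -0.082], 'joint_vel': [-0.001, -0.001, 0.0, 0.001, 0.001, 0.001, 0.001], 'effort': [0.0, -50.795, -0.08, -23.615, -0.061, 0.038, 0.0], 'position': [0.223, 0.636, 0.221], 'tool_rot': [-0.527, -3.097, 0.003], 'wrist_force': [-0.516, -0.322, 0.046], 'ft_torque': [-0.015, -0.006, 0.018], 'grip_force': 0.0, 'finger_gap': 0.087}
scene {'vfov': 43.520414773064445, 'cx': 314.7288995656369, 'cy': 239.9231445348542, 'R': array([[ 0.35253994,  0.93572501,  0.01158833],
       [ 0.53566729, -0.19163098, -0.82239779],
       [-0.7673175 ,  0.29613556, -0.56879486]]), 't': array([-0.28620101, -0.15839112,  2.21616099])}
top {'vfov': 52.93837520243327, 'cx': 321.090238895807, 'cy': 245.31719976410716, 'R': array([[-0.01262884, -0.99980673, -0.0150667 ],
       [-0.99120207,  0.01450272, -0.13156034],
       [ 0.13175342,  0.01327269, -0.99119366]]), 't': array([0.09701955, 0.6145141 , 1.41628749])}
wrist {'vfov': 68.50922200579437, 'cx': 323.1395439740773, 'cy': 236.6464791711189, 'R': array([[ 0.33065876,  0.94374972, -0.00111508],
       [ 0.90420242, -0.3164638 ,  0.28682511],
       [ 0.27033823, -0.09584949, -0.95798231]]), 't': array([-0.67431911, -0.03488238,  0.38964924])}
```

View pics/scene0.png

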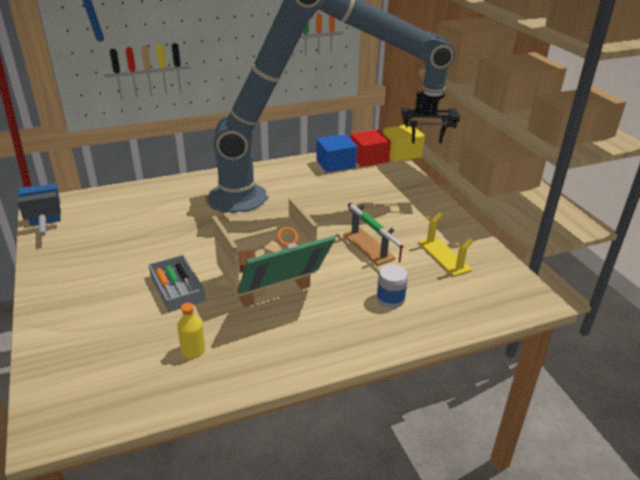

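View pics/top0.png

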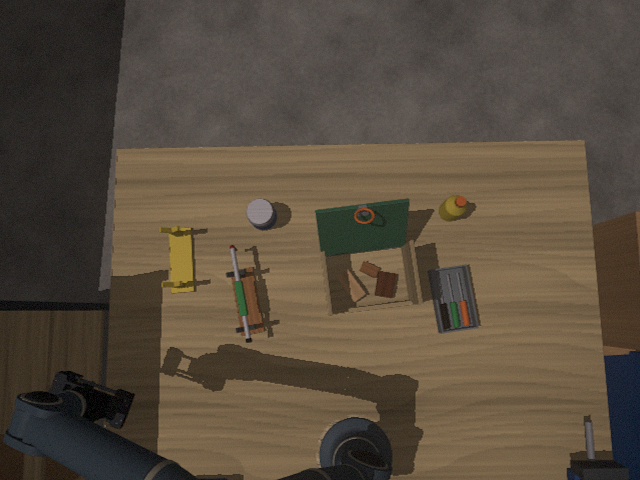

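The pole lies in its stand at the robot's left: grip at about top (240,298) and scene (375,222), hook end away from the robot at top (232,247). The ring is at top (365,216) and scene (288,236), with the gate hanging open. The yellow stand is a decoy.

```bash
cat > h.py <<'E'
import cv2,numpy as np
from plant import status, optics
from scipy.spatial.transform import Rotation as Rot
def cam(n):
    p=optics.camera_params(n); f=240/np.tan(np.radians(p['vfov']/2))
    return f,p['cx'],p['cy'],np.array(p['R']),np.array(p['t'])
def ray(c,uv):
    f,cx,cy,R,t=c; d=R.T@np.array([(uv[0]-cx)/f,(uv[1]-cy)/f,1]); return -R.T@t,d/np.linalg.norm(d)
def proj(c,X):
    f,cx,cy,R,t=c; q=R@np.asarray(X)+t; return np.array([cx+f*q[0]/q[2],cy+f*q[1]/q[2]])
def plane(c,uv,z):
    o,d=ray(c,uv); return o+d*(z-o[2])/d[2]
def tri(*obs):
    A=np.zeros((3,3));b=np.zeros(3);L=[ray(*o) for o in obs]
    for o,d in L: P=np.eye(3)-np.outer(d,d);A+=P;b+=P@o
    X=np.linalg.solve(A,b); return X,max(np.linalg.norm(np.cross(X-o,d)) for o,d in L)
def blobs(im,lo,hi,box=None,amin=6):
    h=cv2.cvtColor(im,cv2.COLOR_RGB2HSV); m=cv2.inRange(h,np.array(lo),np.array(hi))
    if box: k=np.zeros_like(m);x0,y0,x1,y1=box;k[y0:y1,x0:x1]=255;m&=k
    n,l,st,ce=cv2.connectedComponentsWithStats(m)
    return [(st[i,4],ce[i].round(1).tolist(),st[i,:4].tolist(),cv2.minAreaRect(np.argwhere(l==i)[:,::-1].astype(np.float32))) for i in range(1,n) if st[i,4]>=amin],m
E
python3 - <<'E'
from h import *
S=cv2.imread('pics/scene0.png')[:,:,::-1];T=cv2.imread('pics/top0.png')[:,:,::-1]
def show(nm,im,lo,hi,box):
    b,_=blobs(im,lo,hi,box); print(nm,[(x[0],x[1],x[2],np.round(cv2.boxPoints(x[3]),1).tolist()) for x in b])
show('gripS',S,[50,120,60],[75,255,255],(340,190,420,260));show('gripT',T,[50,120,50],[75,255,255],(220,260,270,340))
show('redS',S,[0,150,60],[6,255,255],(390,235,415,270));show('redT',T,[0,130,40],[6,255,255],(220,235,250,260))
show('ringS',S,[3,150,120],[16,255,255],(270,220,305,255));show('ringT',T,[3,150,100],[16,255,255],(345,200,385,230))
show('gateS',S,[60,60,30],[90,255,160],(230,220,345,300));show('gateT',T,[60,60,20],[90,255,160],(305,190,420,265))
show('canS',S,[100,120,40],[125,255,255],(370,260,415,310))
a=cv2.resize(S[195:305,225:425],None,fx=4,fy=4,interpolation=cv2.INTER_CUBIC)
cv2.imwrite('pics/c1.png',a[:440,:800,::-1])
b=cv2.resize(T[190:350,220:420],None,fx=3.7,fy=3.7,interpolation=cv2.INTER_CUBIC); cv2.imwrite('pics/c2.png',b[:,:,::-1])
E
```

```text
gripS [(np.int32(135), [370.3, 221.0], [361, 213, 20, 18], [[360.1000061035156, 217.10000610351562], [364.29998779296875, 211.89999389648438], [381.29998779296875, 225.39999389648438], [377.1000061035156, 230.6999969482422]])]
gripT [(np.int32(10), [236.8, 282.4], [235, 281, 6, 5], [[233.5, 283.20001220703125], [238.5, 279.20001220703125], [240.0, 281.0], [235.0, 285.0]]), (np.int32(6), [240.8, 292.0], [239, 291, 4, 3], [[239.0, 292.0], [239.5, 290.5], [242.5, 291.5], [242.0, 293.0]]), (np.int32(6), [241.0, 313.3], [240, 312, 4, 3], [[239.10000610351562, 313.3999938964844], [240.0, 312.0], [243.0, 314.0], [242.10000610351562, 315.3999938964844]])]
redS []
redT [(np.int32(8), [231.2, 246.0], [230, 245, 4, 3], [[229.39999389648438, 245.8000030517578], [232.1999969482422, 244.39999389648438], [233.0, 246.0], [230.1999969482422, 247.39999389648438]])]
ringS [(np.int32(157), [286.6, 235.0], [277, 227, 21, 19], [[274.3999938964844, 230.60000610351562], [292.70001220703125, 223.3000030517578], [299.29998779296875, 239.6999969482422], [281.0, 247.0]])]
ringT [(np.int32(108), [363.8, 215.2], 
[... 757 characters left out ...]
0351562]]), (np.int32(10), [360.3, 218.2], [358, 217, 6, 4], [[358.0, 217.0], [359.0, 216.0], [363.0, 220.0], [362.0, 221.0]]), (np.int32(15), [321.5, 245.1], [320, 241, 5, 10], [[318.20001220703125, 249.1999969482422], [320.79998779296875, 240.10000610351562], [324.0, 241.0], [321.3999938964844, 250.10000610351562]]), (np.int32(6), [326.2, 245.5], [324, 244, 5, 3], [[323.79998779296875, 245.60000610351562], [327.0, 244.0], [328.0, 246.0], [324.79998779296875, 247.60000610351562]])]
canS [(np.int32(286), [390.6, 295.5], [378, 287, 27, 16], [[377.20001220703125, 301.20001220703125], [378.3999938964844, 286.8999938964844], [404.20001220703125, 289.0], [403.1000061035156, 303.29998779296875]])]
```

View pics/c1.png

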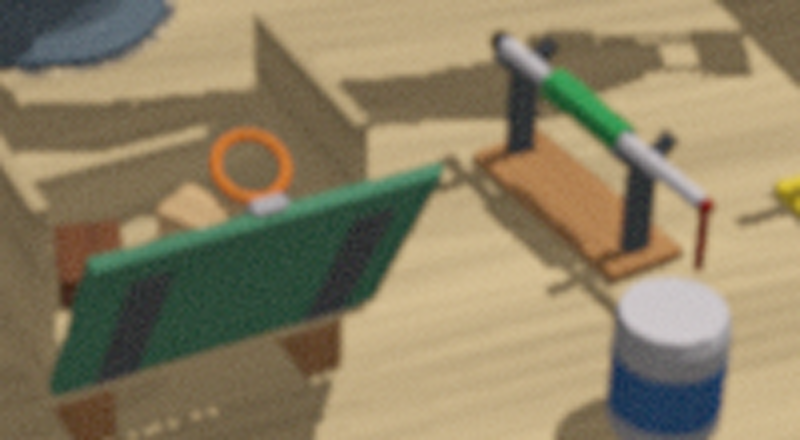

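View pics/c2.png

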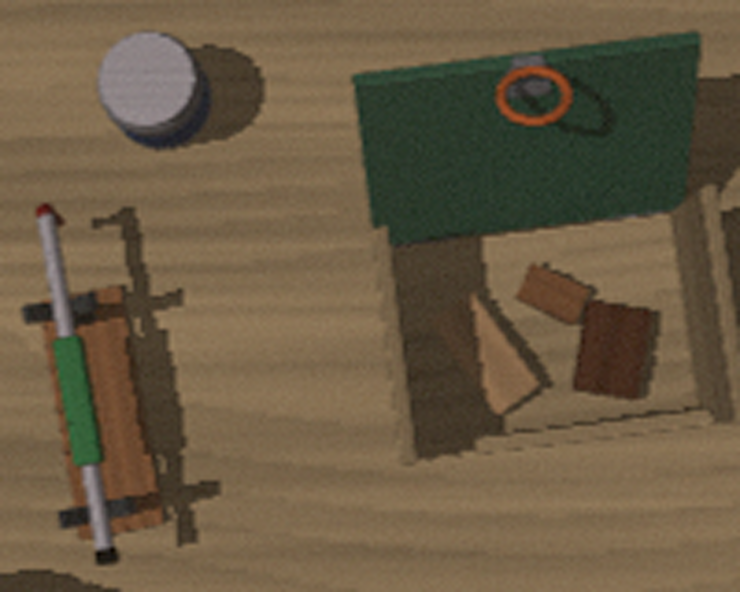

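The crops show the pole's rear end at c1 (503,42) / c2 (107,557), its bend at c1 (706,203) / c2 (44,211), and the hook tip at c1 (699,268). The ring centre is at c1 (251,165) / c2 (534,96).

```bash
python3 - <<'E'
from h import *
cS,cT=cam('scene'),cam('top')
s=lambda x,y:((x+.5)/4-.5+225,(y+.5)/4-.5+195)
t=lambda x,y:((x+.5)/3.7-.5+220,(y+.5)/3.7-.5+190)
P={}
for n,a,b in [('rear',(503,42),(107,557)),('grip_r',(556,86),(88,463)),('grip_f',(624,134),(68,338)),('bend',(706,203),(44,211)),('ring',(251,165),(534,96)),('gateTL',(441,168),(357,76)),('gateTR',(93,262),(698,36)),
 ('canTop',(673,314),(148,80))]:
    P[n],e=tri((cS,s(*a)),(cT,t(*b))); print(n,P[n].round(4),round(e,4))
d=P['bend']-P['rear'];print('len',np.linalg.norm(d),'yaw',np.degrees(np.arctan2(d[1],d[0])),'pitch',d[2])
g=P['gateTL']-P['gateTR'];print('gate width',np.linalg.norm(g),'hinge yaw',np.degrees(np.arctan2(g[1],g[0]))-90)
# hook tip: ray in scene hits near vertical below bend
o,dd=ray(cS,s(699,268)); 
k=np.linalg.norm(P['bend'][:2]-o[:2])/np.linalg.norm(dd[:2]); print('tip',o+dd*k)
for z in (0.215,):
  for q in [(385,230),(707,190),(406,460),(733,420)]: print('wall',plane(cT,t(*q),z).round(4))
for q in [(475,152),(505,...)][:1]: print(plane(cS,s(*q),0.01))
# stand: fork mouths (z~.114) in top
for q in [(58,307),(97,513)]: print('fork',plane(cT,t(*q),0.105).round(4))
print(Rot.from_rotvec(status.get_state()['tool_rot']).as_matrix().round(3))
E
```

```text
rear [0.3407 0.2994 0.099 ] 0.0026
grip_r [0.4121 0.3152 0.0953] 0.0025
grip_f [0.5082 0.3292 0.1058] 0.002
bend [0.6082 0.3495 0.102 ] 0.0015
ring [ 0.6635 -0.0246  0.258 ] 0.0017
gateTL [0.6837 0.0998 0.2399] 0.0021
gateTR [ 0.7083 -0.1433  0.2413] 0.0018
canTop [0.7132 0.2694 0.0951] 0.0019
len 0.272170305902502 yaw 10.590059138779301 pitch 0.0029730462627683557
gate width 0.24439696618311282 hinge yaw 5.779489143892675
tip [0.60911247 0.35099721 0.04209648]
wall [0.5752 0.0796 0.215 ]
wall [ 0.6008 -0.1519  0.215 ]
wall [0.4116 0.067  0.215 ]
wall [ 0.4367 -0.1641  0.215 ]
[0.3625991  0.27160364 0.01      ]
fork [0.5317 0.3356 0.105 ]
fork [0.3734 0.3039 0.105 ]
[[-0.944  0.33  -0.   ]
 [ 0.33   0.944 -0.001]
 [-0.    -0.001 -1.   ]]
```

Call:
apply_moves(steps=[0,0,0,0,0,-10,0,0,0,0,0,0,-10,0,0,0,0,0,0,-10,0,-2.5,-4.4,0,0,0,0,0,-2.5,-4.4,0,0,0,0,0,-2.5,-4.4,0,0,0,0,0,-2.5,-4.4,0,0,0,0,0,-2.5,-4.4,0,0,0,0,0,-2.5,-4.4,0,0,0,0,0,-2.5,-4.4,0,0,0,0,0,-2.2,-4.4,0,0,0,0,0,0,0,0,0,0,0,0])

```text
t: 1.65
position: [0.4851, 0.3229, 0.2223]
tool_rot: [-0.279, 3.128, -0.004]
wrist_force: [-0.3, 0.3, 0.2]
finger_gap: 0.0873
grip_force: 0.0
```

```bash
cat >> h.py <<'E'
def delta(p,yaw_rod=None):
    """print tool-frame cm to target TCP p; yaw (deg) to bring tool -x to rod yaw"""
    s=status.get_state();R=Rot.from_rotvec(s['tool_rot']);M=R.as_matrix()
    print('t',round(s['t'],2),'pos',np.round(s['position'],4),'j',np.round(s['joint_pos'],2),'F',np.round(s['wrist_force'],1),'gap',round(s['finger_gap'],4))
    print('tool z',M[:,2].round(3),'rod yaw',np.degrees(np.arctan2(-M[1,0],-M[0,0])).round(2))
    if yaw_rod is not None:
        c,q=np.cos(np.radians(yaw_rod)),np.sin(np.radians(yaw_rod));G=np.array([[-c,-q,0],[-q,c,0],[0,0,-1]]).T
        print('turn deg',np.degrees(Rot.from_matrix(M.T@G).as_rotvec()).round(2));M2=G
    else: M2=M
    d=np.array(p)-s['position'];print('cm now-axes',(M.T@d*100).round(2),'cm after-turn axes',(M2.T@d*100).round(2))
E
python3 - <<'E'
from h import *
delta([.482,.326,.081],10.6)
im=optics.grab_frame('wrist');cv2.imwrite('pics/w1.png',im[:,:,::-1])
c=cam('wrist')
for X in [(.462,.322,.1),(.413,.313,.111),(.511,.331,.111),(.608,.349,.1),(.338,.299,.1),(.609,.35,.04)]: print(X,proj(c,X).round(1))
E
```

```text
t 1.65 pos [0.4851 0.3229 0.2223] j [-0.63  0.32 -0.04  1.76  0.02  1.06  1.07] F [-0.3  0.3  0.2] gap 0.0873
tool z [ 0.001 -0.002 -1.   ] rod yaw 10.19
turn deg [-0.15  0.03 -0.41]
cm now-axes [ 0.26  0.4  14.13] cm after-turn axes [ 0.25  0.37 14.13]
(0.462, 0.322, 0.1) [323.5 203.8]
(0.413, 0.313, 0.111) [323.6 140.9]
(0.511, 0.331, 0.111) [323.5 265.7]
(0.608, 0.349, 0.1) [323.6 359.8]
(0.338, 0.299, 0.1) [323.3  29.7]
(0.609, 0.35, 0.04) [324.2 326.9]
```

View pics/w1.png

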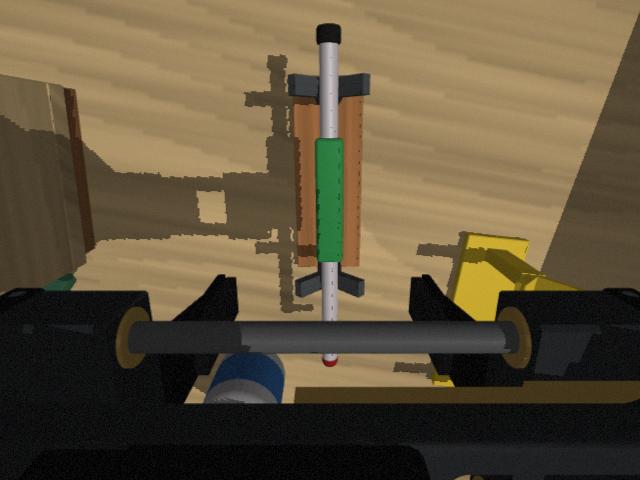

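The wrist view shows the grip straight under the camera, at column 330, rows 139–262. The red bend is at (330,360) and the black rear end at (328,35). The pole lies about 5 mm to +y of my estimate, so I'll refine it.

```bash
python3 - <<'E'
from h import *
c=cam('wrist');cS=cam('scene');cT=cam('top')
im=cv2.imread('pics/w1.png')[:,:,::-1]
b,m=blobs(im,[50,120,40],[75,255,255],(300,120,360,280),200)
for x in b: print(x[0],x[1],np.round(cv2.boxPoints(x[3]),1).tolist())
a0,a1=plane(c,(329.5,139),.111),plane(c,(329.5,262),.111);print('grip ends',a0,a1,np.linalg.norm(a1-a0),(a0+a1)/2)
r0,r1=plane(c,(329,36),.105),plane(c,(330,359),.1);print(r0,r1,np.degrees(np.arctan2(*(r1-r0)[1::-1])))
s=lambda x,y:((x+.5)/4-.5+225,(y+.5)/4-.5+195);t=lambda x,y:((x+.5)/3.7-.5+220,(y+.5)/3.7-.5+190)
print('bend tri',tri((c,(330,359)),(cS,s(706,203)),(cT,t(44,211))),'rear',tri((c,(329,36)),(cS,s(503,42)),(cT,t(107,557))))
f0,f1=plane(c,(329.5,85),.108),plane(c,(330,282),.108);print('forks',f0,f1,(f0+f1)/2)
E
```

```text
3259 [329.0, 198.8] [[315.0, 138.0], [342.0, 138.0], [342.0, 261.0], [315.0, 261.0]]
grip ends [0.41085022 0.31709041 0.111     ] [0.50685089 0.33528437 0.111     ] 0.09770950967071569 [0.45885055 0.32618739 0.111     ]
[0.34233138 0.30385438 0.105     ] [0.60602865 0.3547548  0.1       ] 10.925208740155126
bend tri (array([0.60686123, 0.35180619, 0.09999992]), np.float64(0.0035168001464017185)) rear (array([0.34020461, 0.30112232, 0.09776807]), np.float64(0.003915209785290932))
forks [0.37396644 0.31015419 0.108     ] [0.52565917 0.33933438 0.108     ] [0.44981281 0.32474429 0.108     ]
```

Call:
apply_moves(steps=[0.4,0.6,2.5,0,0,-0.5,0,0,0,3.5,0,0,0,0,0,0,3.5,0,0,0,0,0,0,2.6,0,0,0,0,0,0,2,0,0,0,0,0,0,0,0,0,0,0])

```text
t: 2.45
position: [0.4747, 0.3338, 0.0799]
tool_rot: [0.31, -3.122, 0.002]
wrist_force: [-0.5, -0.0, 0.2]
finger_gap: 0.0869
grip_force: 0.0
```

```bash
python3 - <<'E'
from h import *
delta([.480,.3285,.081],10.8)
im=optics.grab_frame('wrist');cv2.imwrite('pics/w2.png',im[:,:,::-1])
b,m=blobs(im,[50,120,30],[75,255,255],(200,0,450,300),100)
for x in b: print(x[0],x[1],np.round(cv2.boxPoints(x[3]),1).tolist())
E
```

```text
t 2.45 pos [0.4747 0.3338 0.0799] j [-0.65  0.48 -0.05  1.89  0.03  0.78  1.06] F [-0.5 -0.   0.2] gap 0.0869
tool z [-0.004 -0.002 -1.   ] rod yaw 11.35
turn deg [-0.05 -0.22  0.55]
cm now-axes [-0.42 -0.62 -0.11] cm after-turn axes [-0.43 -0.62 -0.11]
7227 [303.9, 232.2] [[276.0, 299.0], [276.0, 165.0], [332.0, 165.0], [332.0, 299.0]]
```

Call:
apply_moves(steps=[-0.4,-0.6,-0.1,0,0,0.5,0,0,0,0,0,0,0,0,0,0,0,0,0,0,0.5,0,0,0,0,0,0,1,0,0,0,0,0,0,1,0,0,0,0,0,0,1,0,0,0,0,0,0,1,0,0,0,0,0,0,1,0,0,0,0,0,0,1])

```text
t: 3.62
position: [0.482, 0.3279, 0.0825]
tool_rot: [0.293, -3.128, -0.0]
wrist_force: [0.1, 0.2, 0.8]
finger_gap: 0.025
grip_force: 0.0
```

```bash
python3 - <<'E'
from h import *
delta([.480,.3285,.081],10.8)
E
```

```text
t 3.62 pos [0.482  0.3279 0.0825] j [-0.64  0.48 -0.04  1.89  0.03  0.78  1.06] F [0.1 0.2 0.8] gap 0.025
tool z [-0.  0. -1.] rod yaw 10.7
turn deg [ 0.  -0.  -0.1]
cm now-axes [0.19 0.1  0.15] cm after-turn axes [0.19 0.1  0.15]
```

Call:
apply_moves(steps=[0,0,0,0,0,0,1,0,0,0,0,0,0,1,0,0,0,0,0,0,1,0,0,-1,0,0,0,1,0,0,-3,0,0,0,1,0,0,-4,0,0,0,1,0,0,-4,0,0,0,1,0,0,-4,0,0,0,1,0,0,-4,0,0,0,1,0,0,-3,0,0,0,1,0,0,0,0,0,0,1,0,0,0,0,0,0,1])

```text
t: 5.12
position: [0.4811, 0.3277, 0.3111]
tool_rot: [0.294, -3.126, 0.001]
wrist_force: [-0.2, -0.7, -2.9]
finger_gap: 0.0221
grip_force: 30.0
```

```bash
python3 - <<'E'
from h import *
delta([.480,.3285,.081],10.8)
for n in ['wrist','scene','top']:
    im=optics.grab_frame(n);cv2.imwrite(f'pics/{n}3.png',im[:,:,::-1])
w=cv2.imread('pics/wrist3.png');s=cv2.imread('pics/scene3.png');t=cv2.imread('pics/top3.png')
a=cv2.resize(s[120:280,240:440],None,fx=2,fy=2,interpolation=cv2.INTER_CUBIC)
b=cv2.resize(t[180:340,210:410],None,fx=2,fy=2,interpolation=cv2.INTER_CUBIC)
cv2.imwrite('pics/m3.png',np.vstack([np.hstack([a,b]),np.hstack([w[::2,::2],np.zeros((240,480,3),np.uint8)])]))
E
```

```text
t 5.12 pos [0.4811 0.3277 0.3111] j [-0.64  0.25 -0.04  1.64  0.01  1.25  1.08] F [-0.2 -0.7 -2.9] gap 0.0221
tool z [-0.002 -0.001 -1.   ] rod yaw 10.74
turn deg [-0.03 -0.13 -0.06]
cm now-axes [ 0.04  0.11 23.01] cm after-turn axes [ 0.09  0.1  23.01]
```

View pics/m3.png

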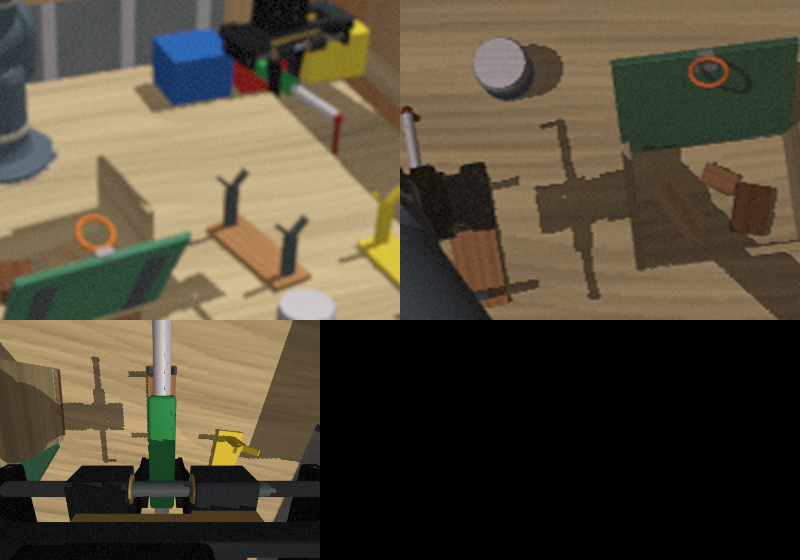

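The pole is lifted level. Its bend is at scene (409,179.5) and top (214,236), and the tip at scene (407.5,195). I'll triangulate those next, plus the ring again.

```bash
python3 - <<'E'
from h import *
cS,cT=cam('scene'),cam('top')
S=cv2.imread('pics/scene3.png')[:,:,::-1];T=cv2.imread('pics/top3.png')[:,:,::-1]
for n,im,box in [('S',S,(395,170,420,205)),('T',T,(205,225,225,245))]:
    b,_=blobs(im,[0,110,40],[8,255,255],box,4); b2,_=blobs(im,[170,110,40],[180,255,255],box,4); print(n,[(x[0],x[1],x[2]) for x in b+b2])
X,e=tri((cS,(409,179)),(cT,(213.8,235.8)));print('bend',X,e)
o,d=ray(cS,(407.5,195));k=np.linalg.norm(X[:2]-o[:2])/np.linalg.norm(d[:2]);print('tip',o+d*k)
E=[]
for im,box in [(S,(270,220,305,255)),(T,(345,200,385,230))]:
    _,m=blobs(im,[3,150,100],[16,255,255],box); p=np.argwhere(m)[:,::-1].astype(np.float32)
    E.append(cv2.fitEllipse(cv2.convexHull(p)));print(E[-1])
X,e=tri((cS,E[0][0]),(cT,E[1][0]));print('ring',X,e)
# gate angle from ring/hinge estimate, model reprojection check of gate top far corners
yaw=np.radians(5.3);u=np.array([np.cos(yaw),np.sin(yaw),0]);v=np.array([-u[1],u[0],0]);z=np.array([0,0,1])
for a in (.4,.5,.6):
    ez=np.sin(a)*u+np.cos(a)*z;ex=np.cos(a)*u-np.sin(a)*z
    h=X+.036*ex-.2*ez
    print(a,'hinge',h.round(4),'shut eye',(h+.2*z-.036*u).round(4),'cornersS',proj(cS,h+.2*ez+.125*v).round(1),proj(cS,h+.2*ez-.125*v).round(1),'T',proj(cT,h+.2*ez+.125*v).round(1),proj(cT,h+.2*ez-.125*v).round(1))
E
```

```text
S [(np.int32(58), [408.0, 185.7], [406, 177, 6, 19])]
T [(np.int32(13), [212.4, 234.5], [210, 233, 6, 4]), (np.int32(5), [217.8, 238.2], [217, 237, 3, 3])]
bend [0.60653241 0.34965461 0.32581403] 0.003123211218925922
tip [0.60854148 0.35299031 0.27569237]
((286.9873962402344, 235.9165496826172), (18.345252990722656, 20.781497955322266), 100.94583129882812)
((363.81585693359375, 215.38262939453125), (15.65648365020752, 20.25723648071289), 87.96809387207031)
ring [ 0.66377539 -0.02495833  0.2581451 ] 0.0009187093195456551
0.4 hinge [ 0.6192 -0.0291  0.0599] shut eye [ 0.5834 -0.0324  0.2599] cornersS [335.3 235.5] [245.9 259.4] T [314.3 209. ] [409.  198.9]
0.5 hinge [ 0.5998 -0.0309  0.0654] shut eye [ 0.5639 -0.0342  0.2654] cornersS [335.  236.2] [245.8 260.1] T [314.4 209.9] [408.8 199.8]
0.6 hinge [ 0.5809 -0.0326  0.0728] shut eye [ 0.5451 -0.036   0.2728] cornersS [334.6 236.8] [245.6 260.7] T [314.5 210.8] [408.7 200.7]
```

Call:
apply_moves(steps=[0,0,-1.5,0,0,-4.6,1,0,0,-1.5,0,0,-4.7,1,0.4,-2,0,0,0,0,1,0.8,-4,0,0,0,0,1,0.8,-4,0,0,0,0,1,0.8,-4,0,0,0,0,1,0.8,-4,0,0,0,0,1,0.8,-4,0,0,0,0,1,0.8,-4,0,0,0,0,1,0.8,-4,0,0,0,0,1,0.8,-4,0,0,0,0,1,0.8,-4,0,0,0,0,1])

```text
t: 6.78
position: [0.5393, -0.0582, 0.3411]
tool_rot: [0.54, -3.092, -0.0]
wrist_force: [0.1, -0.2, -3.2]
finger_gap: 0.0219
grip_force: 30.0
```

Call:
apply_moves(steps=[0,-1,0,0,0,0,1,0,0,0,0,0,0,1,0,0,0,0,0,0,1,0,0,0,0,0,0,1])

```text
t: 7.28
position: [0.5439, -0.0632, 0.3423]
tool_rot: [0.549, -3.093, -0.001]
wrist_force: [-0.2, 0.1, -2.2]
finger_gap: 0.0219
grip_force: 30.0
```

```bash
python3 - <<'E'
from h import *
delta([.542,-.069,.336],20)
for n in ['scene','top']:
    im=optics.grab_frame(n);cv2.imwrite(f'pics/{n}4.png',im[:,:,::-1])
s=cv2.imread('pics/scene4.png');t=cv2.imread('pics/top4.png')
a=cv2.resize(s[180:300,235:335],None,fx=4,fy=4,interpolation=cv2.INTER_CUBIC)
b=cv2.resize(t[180:300,320:420],None,fx=4,fy=4,interpolation=cv2.INTER_CUBIC)
cv2.imwrite('pics/m4.png',np.hstack([a,b]))
E
```

```text
t 7.28 pos [ 0.5439 -0.0632  0.3423] j [-0.13  0.17  0.2   1.68 -0.04  1.3   2.  ] F [-0.2  0.1 -2.2] gap 0.0219
tool z [-0.     0.001 -1.   ] rod yaw 20.13
turn deg [ 0.04 -0.01  0.13]
cm now-axes [ 0.38 -0.48  0.63] cm after-turn axes [ 0.37 -0.48  0.63]
```

View pics/m4.png

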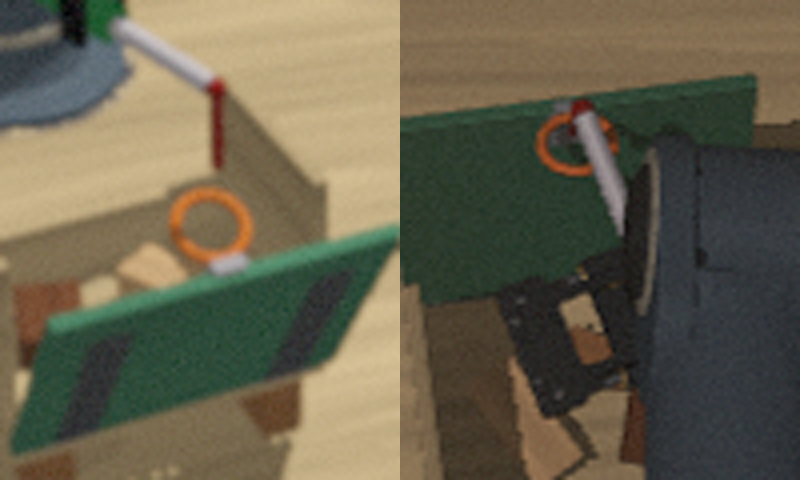

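The hook hovers over the ring. Its bend is at scene (288.6,201.6) and top (365.1,206.6); the tip is at scene (289.4,221). I'll triangulate it against the ring.

```bash
python3 - <<'E'
from h import *
cS,cT=cam('scene'),cam('top')
s=lambda x,y:((x+.5)/4-.5+235,(y+.5)/4-.5+180);t=lambda x,y:((x+.5)/4-.5+320,(y+.5)/4-.5+180)
X,e=tri((cS,s(216,90)),(cT,t(183,110)));print('bend',X,e)
o,d=ray(cS,s(219,166));k=np.linalg.norm(X[:2]-o[:2])/np.linalg.norm(d[:2]);print('tip',o+d*k)
print('ring',tri((cS,s(211,226)),(cT,t(178,144))))
print('kin hook',np.array([.5439,-.0632,.3423])+[.128*np.cos(np.radians(20)),.128*np.sin(np.radians(20)),.019])
E
```

```text
bend [ 0.66429924 -0.02035569  0.3591973 ] 0.001937863498787433
tip [ 0.66526555 -0.01740455  0.30287789]
ring (array([ 0.66358586, -0.02487928,  0.25735249]), np.float64(0.0018924790500523397))
kin hook [ 0.66418066 -0.01942142  0.3613    ]
```

Call:
apply_moves(steps=[0.35,-0.4,0,0,0,0,1,0,0,0,0,0,0,1,0,0,1.5,0,0,0,1,0,0,1.5,0,0,0,1,0,0,1.5,0,0,0,1,0,0,1.5,0,0,0,1,0,0,1.1,0,0,0,1,0,0,0,0,0,0,1,0,0,0,0,0,0,1])

```text
t: 8.5
position: [0.5425, -0.0696, 0.272]
tool_rot: [-0.545, 3.093, -0.0]
wrist_force: [-0.1, -0.4, -2.0]
finger_gap: 0.022
grip_force: 30.0
```

```bash
python3 - <<'E'
from h import *
delta([.542,-.068,.269],20)
for n in ['scene','top']:
    im=optics.grab_frame(n);cv2.imwrite(f'pics/{n}5.png',im[:,:,::-1])
s=cv2.imread('pics/scene5.png');t=cv2.imread('pics/top5.png')
a=cv2.resize(s[180:300,235:335],None,fx=4,fy=4,interpolation=cv2.INTER_CUBIC)
b=cv2.resize(t[180:300,320:420],None,fx=4,fy=4,interpolation=cv2.INTER_CUBIC)
cv2.imwrite('pics/m5.png',np.hstack([a,b]))
E
```

```text
t 8.5 pos [ 0.5425 -0.0696  0.272 ] j [-0.12  0.21  0.2   1.79 -0.05  1.14  2.02] F [-0.1 -0.4 -2. ] gap 0.022
tool z [ 0.001  0.    -1.   ] rod yaw 20.0
turn deg [-0.02  0.06 -0.  ]
cm now-axes [-0.01  0.17  0.3 ] cm after-turn axes [-0.01  0.17  0.3 ]
```

View pics/m5.png

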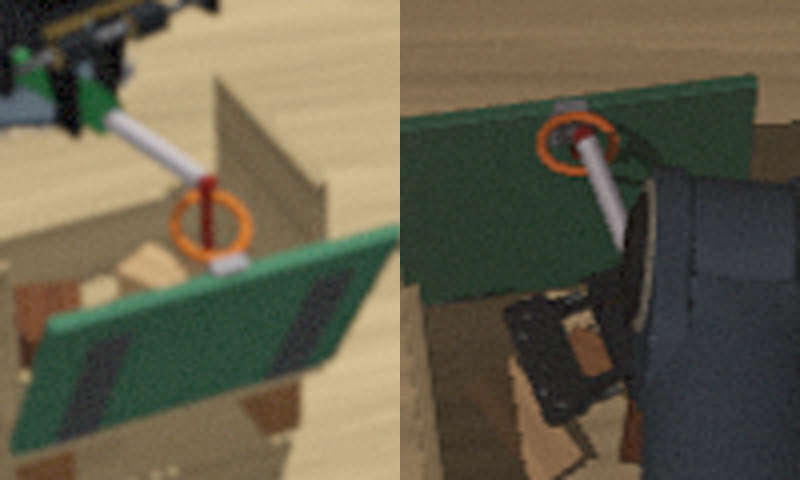

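The leg now drops through the hole, running from scene crop (207,182) to behind the gate-side bar at (208,250), with no contact force. Next I'll pull.

Call:
apply_moves(steps=[1.06,0.28,0,0,0,0,1,1.06,0.28,0,0,0,0,1,1.06,0.28,0,0,0,0,1,1.06,0.28,0,0,0,0,1,1.06,0.28,0,0,0,0,1,1.06,0.28,0,0,0,0,1,1.06,0.28,0,0,0,0,1,1.06,0.28,0,0,0,0,1,1.06,0.28,0,0,0,0,1,0,0,0,0,0,0,1])

```text
t: 9.85
position: [0.4421, -0.0787, 0.2711]
tool_rot: [0.545, -3.091, -0.001]
wrist_force: [-0.7, -1.4, -1.8]
finger_gap: 0.0218
grip_force: 30.0
```

```bash
python3 - <<'E'
from h import *
delta([.428,-.078,.271],20)
for n in ['scene','top']:
    im=optics.grab_frame(n);cv2.imwrite(f'pics/{n}6.png',im[:,:,::-1])
s=cv2.imread('pics/scene6.png');t=cv2.imread('pics/top6.png')
a=cv2.resize(s[170:290,225:325],None,fx=4,fy=4,interpolation=cv2.INTER_CUBIC)
b=cv2.resize(t[180:300,310:410],None,fx=4,fy=4,interpolation=cv2.INTER_CUBIC)
cv2.imwrite('pics/m6.png',np.hstack([a,b]))
E
```

```text
t 9.85 pos [ 0.4421 -0.0787  0.2711] j [-0.11  0.04  0.21  1.98 -0.01  1.12  2.01] F [-0.7 -1.4 -1.8] gap 0.0218
tool z [-0.003  0.    -1.   ] rod yaw 20.0
turn deg [ 0.06 -0.13 -0.  ]
cm now-axes [1.3  0.54 0.01] cm after-turn axes [1.3  0.54 0.01]
```

View pics/m6.png

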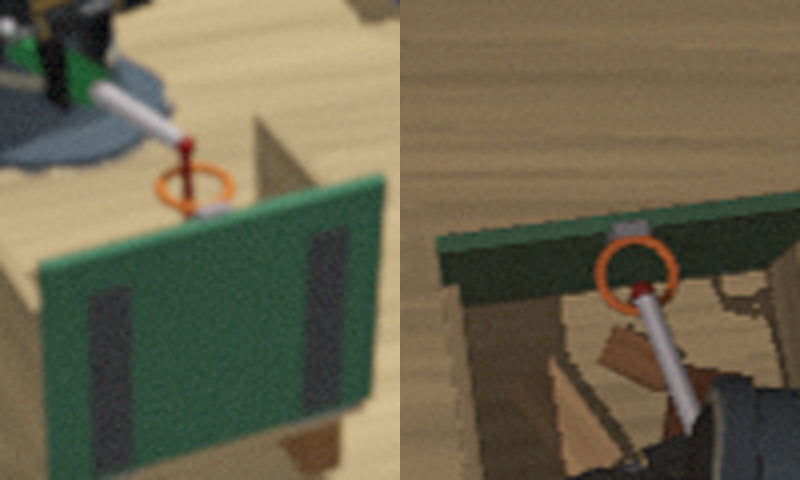

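The hook is in the ring, pulling its near side, and the gate is almost upright (ring at top crop (637,275)). I'll pull the remainder slowly.

Call:
apply_moves(steps=[0.5,0.13,0,0,0,0,1,0.5,0.13,0,0,0,0,1,0.4,0.1,0,0,0,0,1,0,0,0,0,0,0,1,0,0,0,0,0,0,1])

```text
t: 10.58
position: [0.4291, -0.08, 0.2715]
tool_rot: [0.546, -3.093, -0.0]
wrist_force: [0.1, -0.5, -2.2]
finger_gap: 0.0213
grip_force: 30.0
```

```bash
cat > ring.py <<'E'
from h import *
delta([.428,-.078,.271],20)
cS,cT=cam('scene'),cam('top');E=[]
for n,box in [('scene',(240,190,300,240)),('top',(340,210,390,270))]:
    im=optics.grab_frame(n)
    _,m=blobs(im,[3,150,90],[16,255,255],box); p=np.argwhere(m)[:,::-1].astype(np.float32)
    E.append(cv2.fitEllipse(cv2.convexHull(p)));print(np.round(E[-1][0],1),np.round(E[-1][1],1))
X,e=tri((cS,E[0][0]),(cT,E[1][0]));print('ring',X,e)
yaw=np.radians(5.3);u=np.array([np.cos(yaw),np.sin(yaw),0])
d=X-np.array([.600,-.031,.0654]);print('along',d@u,'z',d[2],'angle',np.arctan2(d@u,d[2])+np.arctan2(.036,.2))
E
python3 ring.py
```

```text
t 10.57 pos [ 0.4291 -0.08    0.2715] j [-0.11  0.02  0.21  2.01 -0.    1.12  2.01] F [ 0.1 -0.5 -2.2] gap 0.0213
tool z [-0.001  0.    -1.   ] rod yaw 20.01
turn deg [ 0.02 -0.04  0.01]
cm now-axes [0.04 0.22 0.05] cm after-turn axes [0.04 0.22 0.05]
[271.6 212.2] [18.3 18.6]
[368.2 256.2] [21.3 28.1]
ring [ 0.55617251 -0.03269883  0.26840893] 0.0009825714087104778
along -0.04379703488777362 z 0.20300893063891423 angle -0.03438989269978798
```

Call:
apply_moves(steps=[0.3,0.08,0,0,0,0,1,0.3,0.08,0,0,0,0,1,0,0,0,0,0,0,1,0,0,0,0,0,0,1])

```text
t: 11.18
position: [0.4257, -0.0798, 0.272]
tool_rot: [-0.545, 3.088, -0.001]
wrist_force: [7.5, 1.6, -6.5]
finger_gap: 0.0219
grip_force: 30.0
```

```bash
python3 - <<'E'
from h import *
delta([.428,-.078,.271],20)
for n in ['scene','top']:
    im=optics.grab_frame(n);cv2.imwrite(f'pics/{n}7.png',im[:,:,::-1])
s=cv2.imread('pics/scene7.png');t=cv2.imread('pics/top7.png')
a=cv2.resize(s[170:290,225:325],None,fx=4,fy=4,interpolation=cv2.INTER_CUBIC)
b=cv2.resize(t[180:300,310:410],None,fx=4,fy=4,interpolation=cv2.INTER_CUBIC)
cv2.imwrite('pics/m7.png',np.hstack([a,b]))
E
```

```text
t 11.18 pos [ 0.4257 -0.0798  0.272 ] j [-0.11  0.01  0.2   2.02 -0.    1.11  2.01] F [ 7.5  1.6 -6.5] gap 0.0219
tool z [ 0.006  0.001 -1.   ] rod yaw 20.02
turn deg [-0.09  0.34  0.02]
cm now-axes [-0.28  0.09  0.11] cm after-turn axes [-0.28  0.09  0.1 ]
```

View pics/m7.png

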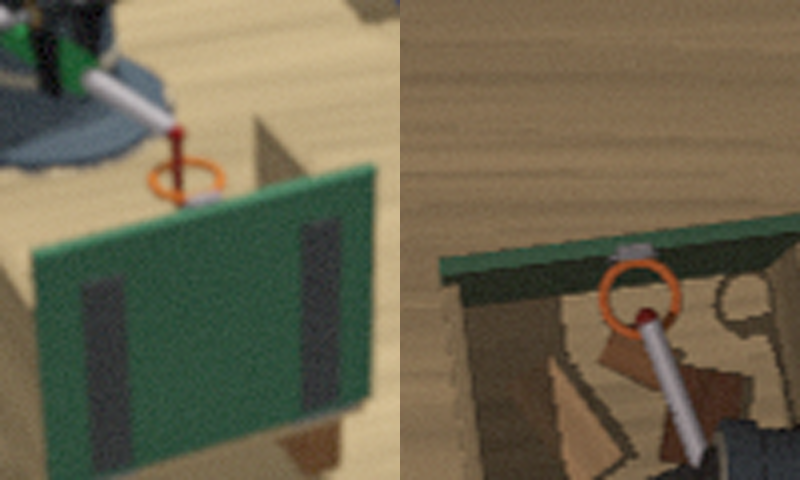

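The gate looks upright, with the ring at scene crop (187,180) and top crop (240,298), and the force has risen to 7.5 N. I'll check the angle.

```bash
python3 - <<'E'
from h import *
cS,cT=cam('scene'),cam('top')
s=lambda x,y:((x+.5)/4-.5+225,(y+.5)/4-.5+170);t=lambda x,y:((x+.5)/4-.5+310,(y+.5)/4-.5+180)
yaw=np.radians(5.3);u=np.array([np.cos(yaw),np.sin(yaw),0])
X,e=tri((cS,s(187,180)),(cT,t(240,298)));d=X-np.array([.600,-.031,.0654]);print('ring',X,e,'angle',np.arctan2(d@u,d[2])+np.arctan2(.036,.2))
# gate left top back corner & hinge in top/scene
h=np.array([.600,-.031,.0654]);v=np.array([-u[1],u[0],0])
for a in (-.03,0,.03,.06,.1):
    ez=np.sin(a)*u+np.cos(a)*np.array([0,0,1]);ex=np.cos(a)*u-np.sin(a)*np.array([0,0,1])
    e=h+.2*ez-.036*ex; q=h+.2*ez+.125*v+.006*ex
    print(a,'ringpred S',(proj(cS,e)-[225,170])*4+1.5,'T',(proj(cT,e)-[310,180])*4+1.5,'cornerS',(proj(cS,q)-[225,170])*4+1.5,'T',(proj(cT,q)-[310,180])*4+1.5)
E
```

```text
ring [ 0.56211449 -0.03606048  0.26504637] 0.0016435971719296223 angle -0.010916770908665802
-0.03 ringpred S [184.55225776 177.73060977] T [235.70396046 303.54652566] cornerS [377.68618367 164.80896945] T [ 33.56031664 259.11730378]
0 ringpred S [187.90283714 180.55488637] T [234.74671527 294.05151295] cornerS [381.58832668 169.15419137] T [ 32.58633422 249.88668512]
0.03 ringpred S [191.30062563 183.6466104 ] T [233.75983325 284.53460203] cornerS [385.50317443 173.74363193] T [ 31.62092212 240.71779441]
0.06 ringpred S [194.74247942 187.00500687] T [232.74463026 275.00860151] cornerS [389.42650915 178.57414734] T [ 30.66534137 231.62265871]
0.1 ringpred S [199.3945221  191.89569396] T [231.34934147 262.31530248] cornerS [394.66339801 185.3837118 ] T [ 29.40866197 219.63097027]
```

Gate angle is about 0 (−0.01 measured) and it is on its stop. I'll centre the hook in the hole and lift out.

Call:
apply_moves(steps=[-0.7,-0.2,0,0,0,0,1,-0.7,-0.2,0,0,0,0,1,0,0,0,0,0,0,1,0,0,-1.5,0,0,0,1,0,0,-1.5,0,0,0,1,0,0,-2,0,0,0,1,0,0,-2,0,0,0,1,0,0,-2,0,0,0,1,0,0,0,0,0,0,1])

```text
t: 12.4
position: [0.4387, -0.0797, 0.3639]
tool_rot: [-0.545, 3.089, -0.001]
wrist_force: [0.3, -0.0, -3.2]
finger_gap: 0.0215
grip_force: 30.0
```

```bash
python3 - <<'E'
from h import *
delta([.481,.328,.33],10.75)
for n in ['scene','top']:
    im=optics.grab_frame(n);cv2.imwrite(f'pics/{n}8.png',im[:,:,::-1])
s=cv2.imread('pics/scene8.png');t=cv2.imread('pics/top8.png')
a=cv2.resize(s[150:270,210:330],None,fx=3.3,fy=3.3,interpolation=cv2.INTER_CUBIC)
b=cv2.resize(t[180:300,310:430],None,fx=3.3,fy=3.3,interpolation=cv2.INTER_CUBIC)
cv2.imwrite('pics/m8.png',np.hstack([a,b]))
E
```

```text
t 12.4 pos [ 0.4387 -0.0797  0.3639] j [-0.12 -0.03  0.2   1.84  0.01  1.32  2.  ] F [ 0.3 -0.  -3.2] gap 0.0215
tool z [ 0.005  0.    -1.   ] rod yaw 20.0
turn deg [-0.07  0.27  9.25]
cm now-axes [-17.9   36.87   3.41] cm after-turn axes [-11.76  39.26   3.39]
```

View pics/m8.png

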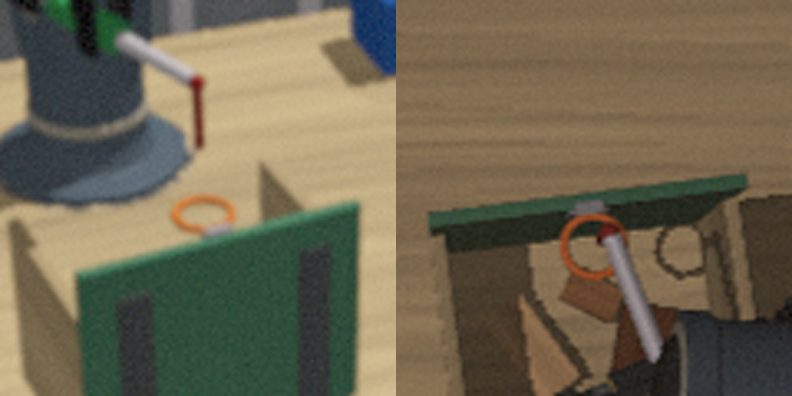

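The hook is free at crop (199,148) and the gate is shut. Next I carry the pole back over the stand.

Call:
apply_moves(steps=[0,0,0,0,0,4.6,1,0,0,0,0,0.2,4.6,1,-0.6,2,0,0,0,0,1,-1.2,4,0,0,0,0,1,-1.2,4,0,0,0,0,1,-1.2,4,0,0,0,0,1,-1.2,4,0,0,0,0,1,-1.2,4,0,0,0,0,1,-1.2,4,0,0,0,0,1,-1.2,4,1,0,0,0,1,-1.2,4,1,0,0,0,1,-1.2,4,1,0,0,0,1])

```text
t: 14.0
position: [0.4781, 0.316, 0.3296]
tool_rot: [0.295, -3.123, 0.003]
wrist_force: [1.6, -1.4, -1.6]
finger_gap: 0.0219
grip_force: 30.0
```

Call:
apply_moves(steps=[-0.3,1.2,0,0,0,0,1,0,0,0,0,0,0,1,0,0,0,0,0,0,1,0,0,0,0,0,0,1])

```text
t: 14.5
position: [0.4796, 0.326, 0.3316]
tool_rot: [0.292, -3.125, 0.001]
wrist_force: [0.1, -0.6, -2.7]
finger_gap: 0.0216
grip_force: 30.0
```

```bash
python3 - <<'E'
from h import *
delta([.481,.328,.13],10.75)
cS,cT=cam('scene'),cam('top')
R={}
for n,box in [('scene',(380,120,430,230)),('top',(190,210,235,260))]:
    im=optics.grab_frame(n);cv2.imwrite(f'pics/{n}9.png',im[:,:,::-1])
    b,_=blobs(im,[0,110,40],[8,255,255],box,4);print(n,[(x[0],x[1],x[2]) for x in b])
E
```

```text
t 14.5 pos [0.4796 0.326  0.3316] j [-0.55  0.24 -0.15  1.61  0.04  1.29  1.05] F [ 0.1 -0.6 -2.7] gap 0.0216
tool z [-0.003 -0.001 -1.   ] rod yaw 10.67
turn deg [-0.03 -0.16 -0.08]
cm now-axes [-0.23  0.18 20.16] cm after-turn axes [-0.17  0.17 20.16]
scene [(np.int32(13), [381.4, 144.9], [380, 142, 4, 6]), (np.int32(19), [382.8, 161.8], [380, 160, 8, 4]), (np.int32(51), [408.1, 178.5], [406, 169, 6, 21])]
top [(np.int32(14), [210.9, 233.3], [209, 232, 5, 4]), (np.int32(5), [216.2, 237.0], [215, 236, 3, 3])]
```

Call:
apply_moves(steps=[-0.2,0.2,3,0,-0.1,0,1,0,0,4,0,0,0,1,0,0,4,0,0,0,1,0,0,4,0,0,0,1,0,0,4,0,0,0,1,0,0,2.5,0,0,0,1,0,0,0,0,0,0,1,0,0,0,0,0,0,1])

```text
t: 15.6
position: [0.4812, 0.3303, 0.1174]
tool_rot: [-0.295, 3.127, 0.002]
wrist_force: [0.1, 0.1, -2.8]
finger_gap: 0.0214
grip_force: 30.0
```

```bash
python3 - <<'E'
from h import *
delta([.481,.328,.0815],10.75)
for n in ['scene','wrist']:
    im=optics.grab_frame(n);cv2.imwrite(f'pics/{n}10.png',im[:,:,::-1])
s=cv2.imread('pics/scene10.png');w=cv2.imread('pics/wrist10.png')
a=cv2.resize(s[170:280,330:430],None,fx=4,fy=4,interpolation=cv2.INTER_CUBIC)
b=w[0:440,130:530]
cv2.imwrite('pics/m10.png',np.hstack([a,b]))
E
```

```text
t 15.6 pos [0.4812 0.3303 0.1174] j [-0.56  0.44 -0.14  1.86  0.08  0.85  1.01] F [ 0.1  0.1 -2.8] gap 0.0214
tool z [ 0.     0.001 -1.   ] rod yaw 10.78
turn deg [0.06 0.02 0.03]
cm now-axes [ 0.07 -0.22  3.59] cm after-turn axes [ 0.06 -0.22  3.59]
```

View pics/m10.png

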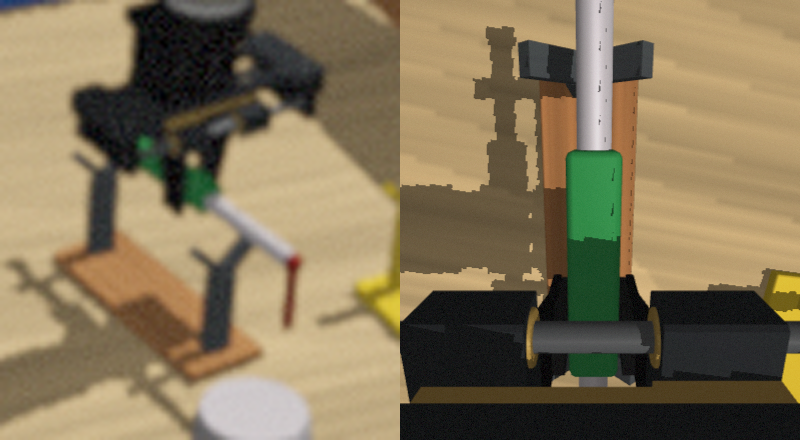

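The rod is level above the V forks, about 3 mm to +y (rod column 594, fork middle 586). I'll correct and lower.

Call:
apply_moves(steps=[0,-0.25,0.5,0,0,0,1,0,0,1,0,0,0,1,0,0,1,0,0,0,1,0,0,0.5,0,0,0,1,0,0,0.3,0,0,0,1,0,0,0.2,0,0,0,1,0,0,0,0,0,0,1,0,0,0,0,0,0,1])

```text
t: 16.7
position: [0.4804, 0.3268, 0.0824]
tool_rot: [0.295, -3.125, 0.002]
wrist_force: [-2.7, -2.4, 8.4]
finger_gap: 0.0216
grip_force: 30.0
```

```bash
python3 - <<'E'
from h import *
delta([.481,.328,.0815],10.75)
E
```

```text
t 16.7 pos [0.4804 0.3268 0.0824] j [-0.56  0.48 -0.14  1.88  0.09  0.79  1.01] F [-2.7 -2.4  8.4] gap 0.0216
tool z [-0.002 -0.001 -1.   ] rod yaw 10.77
turn deg [-0.06 -0.16  0.02]
cm now-axes [-0.08  0.11  0.09] cm after-turn axes [-0.08  0.11  0.09]
```

Seated, with an 8 N reaction from the forks. Release and retreat.

Call:
apply_moves(steps=[0,0,0,0,0,0,0.5,0,0,0,0,0,0,0,0,0,0,0,0,0,0,0,0,0,0,0,0,0,0,0,0,0,0,0,0,0,0,-2,0,0,0,0,0,0,-3,0,0,0,0,0,0,-4,0,0,0,0,0,0,-5,0,0,0,0,0,0,-5,0,0,0,0,0,0,0,0,0,0,0,0,0,0,0,0,0,0])

```text
t: 18.2
position: [0.4806, 0.327, 0.2705]
tool_rot: [0.296, -3.125, 0.001]
wrist_force: [0.3, -0.3, -0.0]
finger_gap: 0.0868
grip_force: 0.0
```

```bash
python3 - <<'E'
from h import *
delta([.481,.328,.28],10.75)
for n in ['scene','wrist']:
    im=optics.grab_frame(n);cv2.imwrite(f'pics/{n}11.png',im[:,:,::-1])
w=cv2.imread('pics/wrist11.png')[:,:,::-1];c=cam('wrist')
b,m=blobs(w,[50,120,40],[75,255,255],(280,100,380,300),200)
for x in b:
    q=x[2]; print(x[0],x[1],q)
    a0,a1=plane(c,(q[0]+q[2]/2,q[1]),.111),plane(c,(q[0]+q[2]/2,q[1]+q[3]),.111);print('grip centre',(a0+a1)/2,'len',np.linalg.norm(a1-a0))
s=cv2.imread('pics/scene11.png')[160:280,225:425]
print('diff to start near gate/pole region', np.abs(s.astype(int)-cv2.imread('pics/scene0.png')[160:280,225:425]).mean())
cv2.imwrite('pics/m11.png',np.vstack([cv2.resize(s,None,fx=2,fy=2),cv2.resize(w[:,:,::-1],(400,300))]))
E
```

```text
t 18.2 pos [0.4806 0.327  0.2705] j [-0.55  0.28 -0.15  1.69  0.05  1.17  1.05] F [ 0.3 -0.3 -0. ] gap 0.0868
tool z [-0.002 -0.001 -1.   ] rod yaw 10.81
turn deg [-0.03 -0.14  0.06]
cm now-axes [-0.05  0.09 -0.95] cm after-turn axes [-0.05  0.09 -0.95]
2420 [323.1, 193.0] [312, 141, 24, 107]
grip centre [0.45927231 0.32313797 0.111     ] len 0.09860931830853702
diff to start near gate/pole region 16.705708333333334
```

View pics/m11.png

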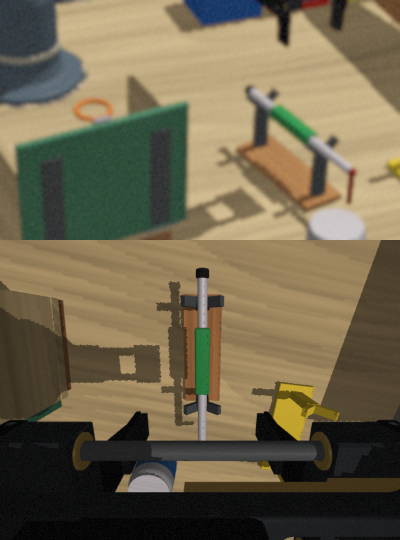

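The gate is shut. The pole lies in both forks with its hook hanging down, grip centre at (0.459, 0.323) as at the start. The gripper is clear, so I'm handing in the job.

```bash
python3 -c "
from plant import workorder
print(workorder.close_job())"
```

```text
the job is handed in; nothing more can be done
None
```

The gate was pulled shut by the ring (measured at about 0 rad), the pole is back in both forks of its stand with the hook hanging down, and the gripper is clear. The job was handed in at about 18 s, but no verdict came back, and I did not check the final positions of the tray, glue bottle and can.

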